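# Open the safety cap of a descaler canister

## Robot

A 6-joint arm with a two-finger parallel gripper is mounted at the origin on the work surface. World frame = base frame: x ahead of the robot, y to its left, z up, the work surface at z = 0. Lengths are in m, angles in degrees, forces in N, time in s.
With the tool pointing down it reaches from about 0.3 to 0.75 m from the base axis. Payload 8.5 kg.
Tool frame: the origin (TCP) lies at the very end of the fingers, on their centre line; the grasp point (between the pads) lies 19 mm behind it; x points along the fingers, y is the direction in which the jaws open and shut, and the axes are right-handed (so a half turn about x gives the same grasp; the last joint's range is limited). The gripper opens to 85 mm and grips with 20 to 120 N. Pads are 22 mm wide; open, the fingers measure 114 mm over their backs; the gripper's body (76 mm by 85 mm) begins 54 mm behind the grasp point. The pads swing forward as they close: fully open they stand 13 mm farther back than shut.
Start: joints at [-76.794, 21.807, 74.336, -0, 83.858, -12.336], TCP at [0.237, -0.496, 0.231] pointing down, gripper open.
Joint ranges: [-178.18, 178.18], [-50.72, 133.34], [12.68, 142.11], [-81.47, 261.47], [9.98, 163.14], [-165.26, 165.26]. Speed limits (degrees/s): [136.94, 136.94, 180, 180, 180, 180].

## Interface

Orientations are given as a 3x3 rotation matrix whose columns are the frame's x, y, z axes.
In Python, from rig import env, eyes, close_job gives the robot as it stands.
- The arm moves only by the shell command python3 -m pendant 'ROWS' [OPENING] [FORCE]. ROWS is a JSON object of lists of equal length, an entry for each row: "travel": the shift along the world's x, y, z in mm, a list of three; "delta_rot": the turn, a rotation vector about the world's x, y, z in rad, a list of three. In form: {"travel": [[x, y, z], ...], "delta_rot": [[wx, wy, wz], ...]}. A call has 1 to 20 rows; each row shifts and turns the commanded pose from where the row before left it; what a row does not reach is not made up. A row lasts 1/12 s, in which the tool goes at most 41.7 mm and 7.16 degrees, less where a joint would pass 70% of its speed; a pose out of reach is approached as far as the arm can. A call with a gripper value outside its range is refused whole. OPENING is the finger opening in mm, from 0 to 85.4, set as the call begins (- or left out, the last holds). The fingers move at their own pace and stop on an object; FORCE is the grip in N (left out, the last holds). Time passes only in rows, so rows that do not move let the fingers close. It gives the time, the measured TCP pose, the force and the opening at its end, in the units of the state.
- env.observe(): the state, without advancing time (a new reading comes with each control period).
- eyes.get_image(name): name is "scene" or "top" or "wrist"; returns the picture (420x560x3 uint8, red, green, blue); there is no depth.
- eyes.camera_model(name): a dict with "vfov" (degrees; the focal length in pixels is half the picture's height over the tangent of half this angle, whatever the lens; pixels are square), "cx", "cy" (the principal point, pixels), "pose" (4x4, takes a point from camera to world coordinates). Camera axes: x right, y up, looking along -z (the intrinsics and any distortion apply to the point x, -y, -z); pixel columns grow to the right and rows downward; lengths in m; the calibration is good to about 2 mm. A picture is of the moment at which its call begins: read the wrist's pose just before it. camera_model takes no time and is no camera call; for the wrist camera it gives the pose at the moment of the call.
- close_job(): hands the job in, once; it reports no verdict.
The state is a dict: "time_s": time; "q": joint angles; "qvel": joint speeds; "joint_efforts": joint torques, N m; "position": TCP position; "tool_rot": TCP orientation; "ft_force": force on the tool from outside, world axes, zero at the start; "wrist_torque": the same for the moment, N m; "grip_width": finger opening in m.
Only numpy, scipy, OpenCV 4.12 (cv2) and the standard library are available. Lean on these libraries where they do the work, as an engineer would, in place of code of your own. Each camera call takes 0.05 s, during which the arm holds its last target. There are 200 camera calls.

## Task

Two white canisters stand on the stockroom bench. Open the one whose cap has two spring tabs on its sides: squeeze both tabs in while turning the cap counter-clockwise (seen from above), keep turning until it comes to its stop, lift the cap off its neck and set it down the right way up in the steel tray. Do not drop the cap, and leave the other canister, the can and the jar where they are.

Things in the scene. Friction and masses are not known exactly. Their poses are not given: they have to be found in the camera images.
- cap_center (a point): Centre of the grey safety cap, half-way up its axis (z, up). Round shell 50 mm across, 46 mm tall. An upright flat ribbed tab stands on its +x side and on its -x side: 20 mm wide, from 12 to 44 mm above the cap's underside; 66 mm over both relaxed tabs, 52 mm with both fully in. Released part-way through the turn, the tabs spring out and the cap stays as it is.
- tab_a (a joint): How far the tab on the cap's +x side is pressed in towards the axis, m: 0 relaxed, 0.007 fully in. Sprung: about 4 N to start, 10 N fully in.
- tab_b (a joint): The same for the tab on the cap's -x side.
- neck: Neck of that canister, fixed. Origin on its axis at the canister's shoulder (125 mm above the bench), z up. The closed cap's x axis lies along the neck's x axis, its underside 6 mm and its centre 29 mm above the origin. Two upright teeth (tops 15 mm above the origin, 28 to 37 mm from the axis) stand just counter-clockwise of the tabs: keep fingertips above them.
- canister: The canister with the safety cap, 170 x 130 mm, 125 mm to its shoulder, fixed; origin under its middle, z up. The neck stands on the axis 35 mm from the middle towards -x; the handle is on the +x half, its top 126 mm up. The neck and cap may be turned by any amount up to 40 degrees relative to it.
- tray_in (a point): Centre of the inner floor of the square steel tray (130 mm outside, 120 mm inside, floor 5 mm above the bench, rim 18 mm above the bench), fixed. The cap set down in it has its centre 23 mm above this point.
- canister_b: The other canister, the same body but with a plain round cap without tabs, top 163 mm up; loose, 2.5 kg. Origin under its middle. Leave it alone.
- can: Drinks can, 66 mm across, 115 mm tall; loose; origin at its underside. Leave it alone.
- jar: Glass jar, 64 mm across, 100 mm tall; loose; origin at its underside. Leave it alone.
- tooth (a point): Top of the tooth by the +x tab (the other is opposite). Each tooth blocks the foot of a tab: the cap cannot turn until both tabs are pressed in by about 5 mm or more, and they must stay in for the first 40 degrees of the turn, to pass the teeth.
- neck_mouth (a point): Centre of the neck's mouth, under the cap's top. Hidden inside, a bayonet holds the cap down (1.5 mm play) until it is turned counter-clockwise by about 110 degrees from closed; a solid stop ends the turn at 132 to 138 degrees. Only between the two can the cap be lifted straight off; it is clear of the neck 40 mm up. The turn is light up to the stop; pressed hard on it the cap binds: ease off.
Not all that is in view belongs to the job. Of the things shaped like the part that bears cap_center, the grey one is meant.

How it is judged (in metres and radians):
On the way, in this order (a step that is already met when the one before it is completed fails the run):
1. both side tabs are squeezed in while the cap is still on its neck (value of joint each of tab_a, tab_b above 0.004 m and z of cap_center in the frame of neck below 0.034 m and horizontal distance between cap_center and neck below 0.006 m and angle between the x axis of cap_center and the x axis of neck, either way round below 0.2 rad), for 0.1 s.
2. the cap has been turned past its lock on the neck (angle between the x axis of cap_center and the x axis of neck, either way round above 0.7 rad and z of cap_center in the frame of neck below 0.034 m and horizontal distance between cap_center and neck below 0.006 m), for 0.1 s.
3. the cap has been lifted off the neck (z of cap_center in the frame of neck above 0.065 m), for 0.1 s.
At the end, for the whole second after the job is handed in: The cap stands the right way up (within 7 degrees), flat on the floor of the tray (height within 5 mm), its axis within 45 mm of the tray's centre, at rest and released (horizontal distance between cap_center and tray_in below 0.045 m and z of cap_center in the frame of tray_in between 0.018 and 0.028 m and angle between cap_center's own z axis and vertical below 0.12 rad and linear speed of cap below 0.02 m/s); the robot touches nothing.
It fails at once if the other canister is shifted by more than 20 mm (distance of canister_b from where it was at the start of the episode above 0.02 m).
It fails at once if the can is shifted by more than 20 mm (distance of can from where it was at the start of the episode above 0.02 m).
It fails at once if the jar is shifted by more than 20 mm (distance of jar from where it was at the start of the episode above 0.02 m).
It fails at once if the cap is dropped or flung: it moves faster than 0.6 m/s with no finger on it (linear speed of cap above 0.6 m/s and contact force between the fingers and cap below 0.01 N).
It also fails if it takes over 61 s, if anything falls off the work surface, if the arm or the gripper's body presses on something with over 40 N, if the wrist force passes 120 N, or if a joint passes its speed limit or range.

## Working session

There is one attempt and no reset: what is moved stays moved. The work goes in short steps, Python scripts to look and compute and a shell command to move; the robot and the scene stay as the last step left them, time stands still between calls to the robot, and variables do not carry over. Pictures are saved under pics/ and viewed, about 8 in all and at most 12, crops included, and the job is handed in when it is done.

```bash
ls; mkdir -p pics
python3 - <<'E'
from rig import env,eyes
import cv2,numpy as np
a=eyes.get_image("scene");b=eyes.get_image("top")
cv2.imwrite("pics/s0.png",a[:,:,::-1]);cv2.imwrite("pics/t0.png",b[:,:,::-1])
for n in("scene","top","wrist"):
    m=eyes.camera_model(n);print(n,m)
o=env.observe();print(o)
E
```

```text
pics
scene {'vfov': 45.44430503170635, 'cx': 283.4497080944655, 'cy': 219.23178366620726, 'pose': array([[-0.73422554, -0.56841007,  0.371245  ,  0.94178082],
       [ 0.67887669, -0.61974956,  0.39374729,  0.36428338],
       [ 0.006269  ,  0.54112889,  0.8409163 ,  0.94721046],
       [ 0.        ,  0.        ,  0.        ,  1.        ]])}
top {'vfov': 47.12662464910909, 'cx': 282.9812669079166, 'cy': 214.8534153869229, 'pose': array([[ 2.49142285e-02,  9.74403452e-01, -2.23421561e-01,
         3.65450617e-01],
       [-9.99670259e-01,  2.56735226e-02,  4.93935150e-04,
        -1.52093520e-02],
       [ 6.21731062e-03,  2.23335584e-01,  9.74721787e-01,
         1.05553607e+00],
       [ 0.00000000e+00,  0.00000000e+00,  0.00000000e+00,
         1.00000000e+00]])}
wrist {'vfov': 61.92317242828455, 'cx': 280.96977736609216, 'cy': 210.50040434189845, 'pose': array([[ 4.31456672e-01,  8.54708598e-01,  2.88649187e-01,
         3.12218843e-01],
       [-9.02133143e-01,  4.09117235e-01,  1.37036052e-01,
        -4.61310411e-01],
       [-9.65465345e-04, -3.19525117e-01,  9.47577315e-01,
 
[... 200 characters left out ...]
73e-03,
        8.38580613e+01, -1.23345915e+01]), 'qvel': array([ 0.0607792 , -0.21069267, -0.01625206, -0.07578753,  0.07177105,
       -0.02793045]), 'joint_efforts': array([ 2.39403875e-03, -4.49221873e+01, -2.31655687e+01, -2.21949699e-04,
        3.67107103e-03, -1.55193430e-05]), 'position': array([ 0.23707292, -0.49598396,  0.23076655]), 'tool_rot': array([[-3.40479469e-04,  4.31160857e-01, -9.02275013e-01],
       [ 1.28798464e-03, -9.02274128e-01, -4.31160920e-01],
       [-9.99999113e-01, -1.30891780e-03, -2.48122746e-04]]), 'ft_force': array([-0.13089713, -0.02514126,  0.64838928]), 'wrist_torque': array([-0.03982102,  0.00045486, -0.00179307]), 'grip_width': 0.08534882297300006}
```

View pics/s0.png

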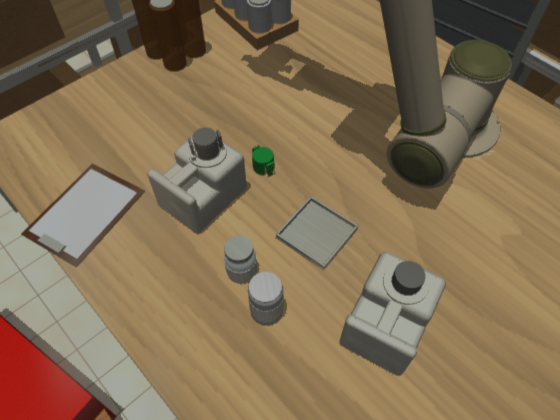

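View pics/t0.png

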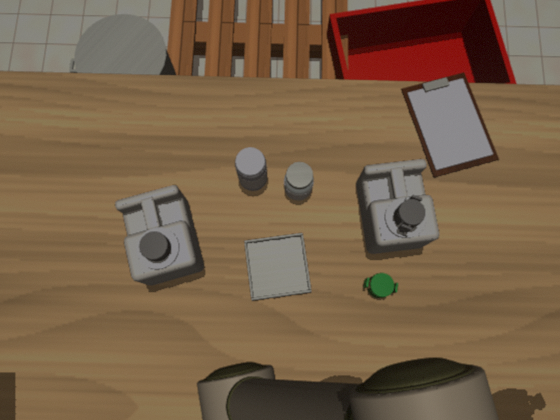

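Scene and top show the tabbed grey cap at top (410,212) and scene (206,143). The other canister has its plain cap at top (154,246). The tray is at top (278,267), and the green cap is a decoy.

```bash
cat > h.py <<'E'
import numpy as np,cv2
from rig import env,eyes
def ray(m,p):
    f=210/np.tan(np.radians(m["vfov"])/2);P=np.array(m["pose"])
    d=P[:3,:3]@np.array([(p[0]-m["cx"])/f,-(p[1]-m["cy"])/f,-1]);return P[:3,3],d
def onz(m,p,z):
    o,d=ray(m,p);return o+d*(z-o[2])/d[2]
def proj(m,X):
    f=210/np.tan(np.radians(m["vfov"])/2);P=np.array(m["pose"])
    c=P[:3,:3].T@(np.array(X)-P[:3,3]);return np.array([m["cx"]-f*c[0]/c[2],m["cy"]+f*c[1]/c[2]])
def snap(n,name):
    m=eyes.camera_model(n);a=eyes.get_image(n)[:,:,::-1].copy();cv2.imwrite(f"pics/{name}.png",a);np.save(f"pics/{name}.npy",m,allow_pickle=True);return m,a
E
python3 - <<'E'
from h import *
t=eyes.camera_model("top");s=eyes.camera_model("scene")
print("cap top",onz(t,(411,210),.177),onz(s,(206,138),.177))
print("tray",[onz(t,p,.018) for p in((246,239),(302,234),(311,292),(253,299))])
print("tray s",[onz(s,p,.018) for p in((310,199),(357,229),(320,265),(277,232))])
print("can",onz(t,(299,173),.11),onz(t,(250,160),.1),"capB",onz(t,(154,245),.163))
print("canister shoulder corners",[onz(t,p,.125) for p in((376,206),(432,196),(437,241),(378,249))])
a=cv2.imread("pics/t0.png")[160:260,340:460];b=cv2.imread("pics/s0.png")[110:190,150:270]
cv2.imwrite("pics/c0.png",np.hstack([cv2.resize(a,(480,400),interpolation=3),cv2.resize(b,None,fx=2.6,fy=5,interpolation=3)[:400]]))
E
```

```text
cap top [ 0.58251695 -0.25593919  0.177     ] [ 0.58444376 -0.24739367  0.177     ]
tray [array([0.54704505, 0.06367438, 0.018     ]), array([ 0.56133968, -0.05846807,  0.018     ]), array([ 0.43606984, -0.07968905,  0.018     ]), array([0.41822907, 0.04337573, 0.018     ])]
tray s [array([ 0.45030799, -0.07016923,  0.018     ]), array([0.43064469, 0.05608302, 0.018     ]), array([0.55240347, 0.06385179, 0.018     ]), array([ 0.56420521, -0.05609027,  0.018     ])]
can [ 0.67130268 -0.04641268  0.11      ] [0.70021173 0.05612947 0.1       ] capB [0.50580774 0.22422362 0.163     ]
canister shoulder corners [array([ 0.60172938, -0.20060255,  0.125     ]), array([ 0.62537299, -0.31333903,  0.125     ]), array([ 0.53408536, -0.31911531,  0.125     ]), array([ 0.51522474, -0.20293187,  0.125     ])]
```

```bash
python3 -m pendant '{"travel":[[0,0,15],[30,20,15],[30,22,10],[30,22,10],[30,22,10],[30,22,0],[30,22,0],[30,22,0],[30,22,0],[30,22,0],[30,22,0],[30,22,0],[30,4,0],[16,0,0],[0,0,0],[0,0,0]],"delta_rot":[[0,0,0],[0,0,0],[0,0,0],[0,0,0],[0,0,0],[0,0,0],[0,0,0],[0,0,0],[0,0,0],[0,0,0],[0,0,0],[0,0,0],[0,0,0],[0,0,0],[0,0,0],[0,0,0]]}' 85
python3 - <<'E'
from h import *
m,a=snap("wrist","w1");o=env.observe();print(o["q"],o["position"],o["tool_rot"],m["pose"])
print(proj(m,(.583,-.252,.177)))
E
```

```text
time_s: 1.43
position: [0.6134, -0.252, 0.2901]
tool_rot: [[-0.002, 0.432, -0.902], [0.001, -0.902, -0.432], [-1.0, -0.002, 0.001]]
ft_force: [0.3, 0.4, 0.4]
grip_width: 0.085
[-3.25823614e+01  3.24994939e+01  4.66072530e+01 -9.45934008e-03
  1.00962529e+02  3.18729758e+01] [ 0.61281843 -0.2522512   0.29073836] [[-1.10608992e-03  4.31185784e-01 -9.02262487e-01]
 [ 5.14536866e-04 -9.02262675e-01 -4.31186504e-01]
 [-9.99999256e-01 -9.41178360e-04  7.76122671e-04]] [[ 0.43224219  0.85393131  0.28977232  0.68871212]
 [-0.9017568   0.40973158  0.13767606 -0.21715289]
 [-0.00116298 -0.32081356  0.94714165  0.43257773]
 [ 0.          0.          0.          1.        ]]
[263.34532083 238.95208521]
```

View pics/w1.png

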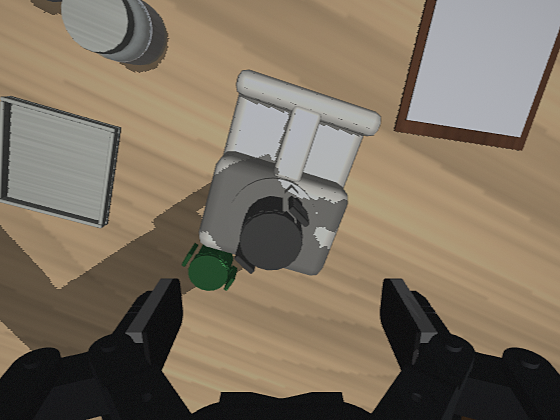

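Wrist view: dark cap disc around (271,233), with tabs at about (298,207) and (246,260). I'll enlarge and segment it.

Run:
```python
from h import *
a=cv2.imread("pics/w1.png");c=a[165:285,215:345]
cv2.imwrite("pics/w1c.png",cv2.resize(c,None,fx=5,fy=5,interpolation=cv2.INTER_NEAREST)[:600])
g=cv2.cvtColor(c,6);print(np.unique((g//4)*4,return_counts=True))
```

```text
(array([ 12,  16,  20,  24,  28,  32,  36,  40,  44,  48,  52,  56,  60,
        64,  68,  72,  76,  80,  84,  88,  92,  96, 100, 104, 108, 112,
       116, 120, 124, 128, 132, 136, 140, 144, 148, 152, 156, 160, 164,
       168, 172, 176, 180, 184, 188, 192, 196, 200], dtype=uint8), array([   2,    3,   18,   68,  191,  496,  264,  123,  148,  125,  164,
       1672, 1508,   99,  164,  156,  103,  130,  215,  305,  404,  421,
       1145, 2940,  288,   75,   62,   46,   57,  237,  471,  415,  744,
        323,  176,  148,  108,  124,  102,   98,   90,  658,  303,   99,
         48,   42,   17,    5]))
```

View pics/w1c.png

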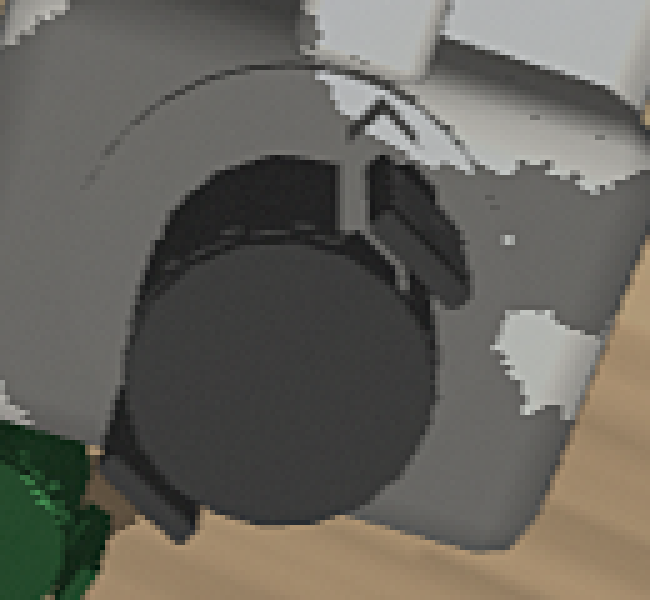

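Run:
```python
from h import *
a=cv2.imread("pics/w1.png");m=np.load("pics/w1.npy",allow_pickle=True).item()
g=cv2.cvtColor(a,6)
k=((g>=53)&(g<=66)).astype(np.uint8);k[:165]=0;k[285:]=0;k[:,:215]=0;k[:,345:]=0
k=cv2.morphologyEx(k,cv2.MORPH_OPEN,cv2.getStructuringElement(2,(9,9)))
c=max(cv2.findContours(k,0,1)[0],key=cv2.contourArea)
P=np.array([onz(m,p[0],.177)[:2] for p in c]);e=cv2.minEnclosingCircle((P*1000).astype(np.float32));print("disc",e)
e2=cv2.fitEllipse((P*1000).astype(np.float32));print(e2)
C=lambda u,v:(215+u/5-.5+.1,165+v/5-.5+.1)
R=onz(m,C(420,258),.175);L=onz(m,C(148,497),.175);print(R,L,(R+L)/2,np.linalg.norm(R-L),np.degrees(np.arctan2(*(R-L)[1::-1])))
for A,B in(((388,210),(468,300)),((372,222),(440,305)),((103,455),(200,515)),((100,465),(185,543))):
    d=onz(m,C(*B),.175)-onz(m,C(*A),.175);print(np.linalg.norm(d),np.degrees(np.arctan2(d[1],d[0])))
# canister sides
t=onz(m,(240,80),.12);u=onz(m,(375,125),.12);print("handle bar dir",np.degrees(np.arctan2(*(u-t)[1::-1])))
```

```text
disc ((582.8858642578125, -258.13739013671875), 24.332290649414062)
((583.135986328125, -258.03179931640625), (47.0287971496582, 47.52970504760742), 45.69966125488281)
[ 0.61162665 -0.26904359  0.175     ] [ 0.55513221 -0.2474355   0.175     ] [ 0.58337943 -0.25823955  0.175     ] 0.06048579129827715 -20.93094705608658
0.019619006481967544 -113.83909968392615
0.01753315950542771 -116.26961167905075
0.018942482353361493 -99.47159738941542
0.01961352254185462 -111.0620654945349
handle bar dir -81.93596366933723
```

```bash
python3 -m pendant '{"travel":[[-5,-1,0],[-5,-1,0],[-5,-1,0],[-5,-1,0],[-5,-1,0],[-5,-1,0],[0,0,0],[0,0,0],[0,0,0]],"delta_rot":[[0,0,0.107],[0,0,0.107],[0,0,0.107],[0,0,0.107],[0,0,0.107],[0,0,0.107],[0,0,0.107],[0,0,0],[0,0,0]]}' 85
python3 - <<'E'
from h import *
m,a=snap("wrist","w2");o=env.observe();print(o["q"],o["position"],o["tool_rot"][:,1])
p=proj(m,(.583,-.258,.177));print(p)
x,y=p.astype(int);cv2.imwrite("pics/w2c.png",cv2.resize(a[y-60:y+60,x-75:x+75],None,fx=5,fy=5,interpolation=0))
g=cv2.cvtColor(a,6);k=((g>=53)&(g<=66)).astype(np.uint8);k[:y-60]=0;k[y+60:]=0;k[:,:x-75]=0;k[:,x+75:]=0
k=cv2.morphologyEx(k,cv2.MORPH_OPEN,cv2.getStructuringElement(2,(9,9)))
c=max(cv2.findContours(k,0,1)[0],key=cv2.contourArea)
P=np.array([onz(m,q[0],.177)[:2] for q in c]);print(cv2.fitEllipse((P*1000).astype(np.float32)))
E
```

```text
time_s: 2.23
position: [0.5824, -0.2586, 0.2918]
tool_rot: [[0.0, 0.929, -0.371], [-0.0, -0.371, -0.929], [-1.0, 0.0, 0.0]]
ft_force: [-0.3, 0.4, -0.6]
grip_width: 0.0853
[-3.45488854e+01  2.94419953e+01  5.18464911e+01 -4.46535879e-05
  9.86975156e+01 -1.27739468e+01] [ 0.58258433 -0.25847269  0.29165581] [ 9.28648108e-01 -3.70961771e-01  2.38095161e-04]
[280.0154939  203.56763044]
((581.52392578125, -257.8384094238281), (44.56570816040039, 47.82250213623047), 12.423067092895508)
```

View pics/w2c.png

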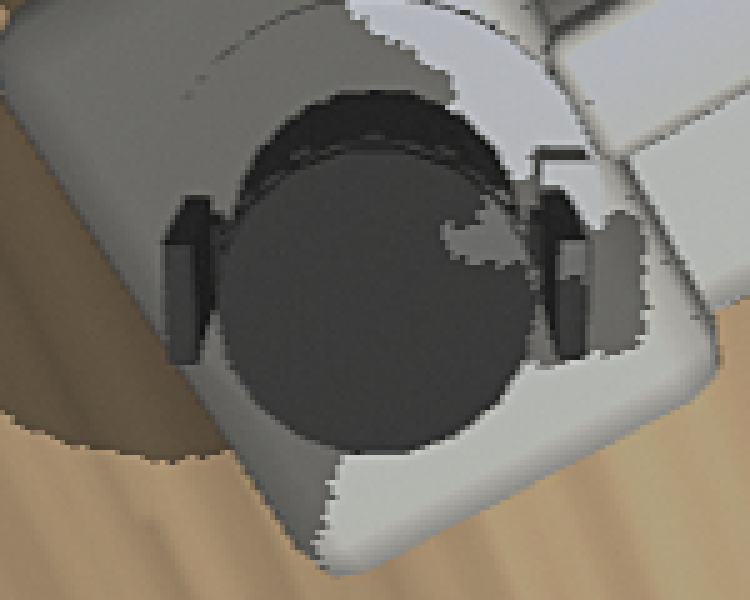

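The tool is square to the tabs and centred: the tab outer edges in the crop are at 163 and 588 px, midpoint 375, which matches the tool axis. Next I descend and squeeze.

```bash
python3 -m pendant '{"travel":[[0,0,-20],[0,0,-20],[0,0,-20],[0,0,-20],[0,0,-20],[0,0,-15],[0,0,-15],[0,0,-10],[0,0,-5],[0,0,0],[0,0,0]],"delta_rot":[[0,0,0],[0,0,0],[0,0,0],[0,0,0],[0,0,0],[0,0,0],[0,0,0],[0,0,0],[0,0,0],[0,0,0],[0,0,0]]}' 85
python3 -m pendant '{"travel":[[0,0,0],[0,0,0],[0,0,0],[0,0,0],[0,0,0],[0,0,0],[0,0,0],[0,0,0],[0,0,0],[0,0,0],[0,0,0],[0,0,0]],"delta_rot":[[0,0,0],[0,0,0],[0,0,0],[0,0,0],[0,0,0],[0,0,0],[0,0,0],[0,0,0],[0,0,0],[0,0,0],[0,0,0],[0,0,0]]}' 45 35
```

```text
time_s: 3.2
position: [0.5834, -0.2584, 0.1469]
tool_rot: [[0.001, 0.93, -0.368], [-0.0, -0.368, -0.93], [-1.0, 0.001, 0.0]]
ft_force: [-0.5, -0.2, 0.4]
grip_width: 0.0848
time_s: 4.2
position: [0.5829, -0.2583, 0.1489]
tool_rot: [[0.001, 0.93, -0.367], [-0.002, -0.367, -0.93], [-1.0, 0.002, 0.001]]
ft_force: [-6.4, 2.3, 12.6]
grip_width: 0.0498
```

Run:
```python
from h import *
m,a=snap("wrist","w3")
print(env.observe()["grip_width"])
cv2.imwrite("pics/w3c.png",cv2.resize(a[150:400,100:460],None,fx=2.2,fy=2.2))
```

```text
0.05003646593055431
```

View pics/w3c.png

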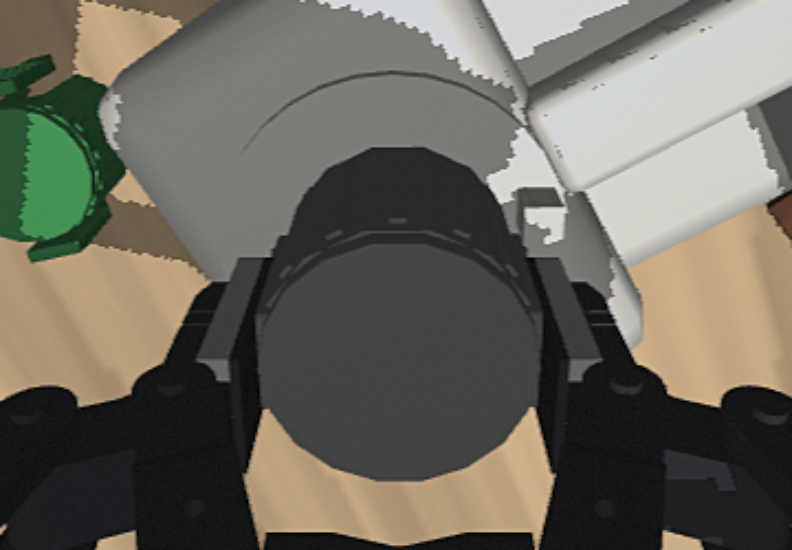

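Both tabs are pressed flush between the pads. I'll turn a first part and check.

```bash
python3 -m pendant '{"travel":[[0,0,2],[0,0,0],[0,0,0],[0,0,0],[0,0,0],[0,0,0],[0,0,0],[0,0,0],[0,0,0],[0,0,0],[0,0,0],[0,0,0]],"delta_rot":[[0,0,0],[0,0,0.05],[0,0,0.05],[0,0,0.08],[0,0,0.08],[0,0,0.08],[0,0,0.08],[0,0,0.08],[0,0,0.08],[0,0,0.08],[0,0,0.08],[0,0,0]]}'
python3 - <<'E'
from h import *
o=env.observe();print(o["wrist_torque"],o["q"],np.degrees(np.arctan2(o["tool_rot"][1,1],o["tool_rot"][0,1])))
E
```

```text
time_s: 5.25
position: [0.5834, -0.2584, 0.1492]
tool_rot: [[0.001, 0.934, 0.359], [-0.001, 0.359, -0.934], [-1.0, 0.001, 0.001]]
ft_force: [-0.6, -1.0, 3.8]
grip_width: 0.0499
[-0.04219335  0.21946452  0.02951599] [-3.44988707e+01  3.41968176e+01  6.67402252e+01 -5.30221815e-03
  7.89815182e+01 -5.55099080e+01] 21.0120725408217
```

```bash
python3 -m pendant '{"travel":[[0,0,0],[0,0,0],[0,0,0],[0,0,0],[0,0,0],[0,0,0],[0,0,0],[0,0,0],[0,0,0],[0,0,0],[0,0,0],[0,0,0],[0,0,0],[0,0,0],[0,0,0]],"delta_rot":[[0,0,0.1],[0,0,0.1],[0,0,0.1],[0,0,0.1],[0,0,0.1],[0,0,0.1],[0,0,0.1],[0,0,0.1],[0,0,0.1],[0,0,0.1],[0,0,0.1],[0,0,0.1],[0,0,0.1],[0,0,0.1],[0,0,0]]}'
python3 - <<'E'
from h import *
o=env.observe();print(o["wrist_torque"],o["q"],np.degrees(np.arctan2(o["tool_rot"][1,1],o["tool_rot"][0,1])))
m,a=snap("wrist","w4")
cv2.imwrite("pics/w4c.png",cv2.resize(a[150:400,100:460],None,fx=2.2,fy=2.2))
E
```

```text
time_s: 6.5
position: [0.5834, -0.2585, 0.1491]
tool_rot: [[0.001, -0.193, 0.981], [-0.001, 0.981, 0.193], [-1.0, -0.001, 0.001]]
ft_force: [-0.5, -0.6, 4.6]
grip_width: 0.0499
[-0.16603418  0.12921845 -0.00281569] [-3.45028027e+01  3.42010668e+01  6.67379374e+01 -9.48322489e-03
  7.89636282e+01 -1.35631480e+02] 101.13044427729524
```

View pics/w4c.png

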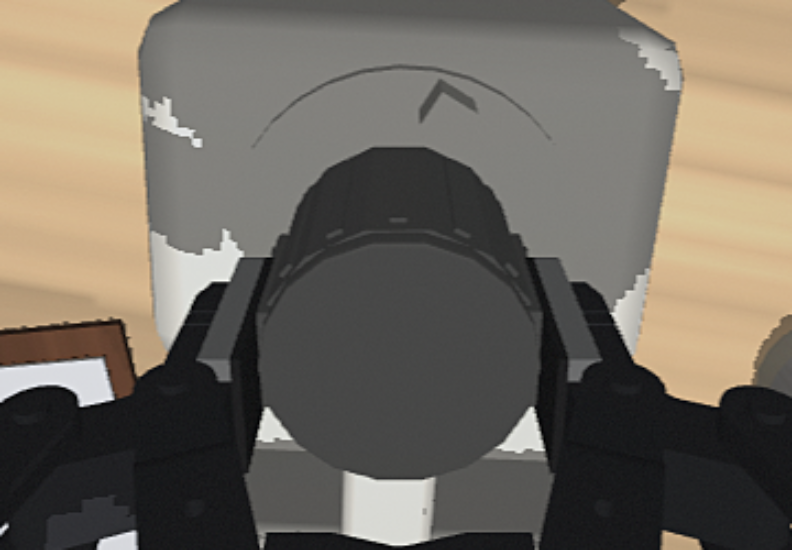

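The cap is still gripped with the tabs under the pads, and the canister has swept about 120° in view. I'll creep to the stop.

```bash
cat > st.py <<'E'
from h import *
o=env.observe();print(o["wrist_torque"],o["q"][5],np.degrees(np.arctan2(o["tool_rot"][1,1],o["tool_rot"][0,1])))
E
python3 -m pendant '{"travel":[[0,0,0],[0,0,0],[0,0,0],[0,0,0],[0,0,0],[0,0,0],[0,0,0]],"delta_rot":[[0,0,0.03],[0,0,0.03],[0,0,0.03],[0,0,0.03],[0,0,0.02],[0,0,0],[0,0,0]]}'; python3 st.py
python3 -m pendant '{"travel":[[0,0,0],[0,0,0],[0,0,0],[0,0,0]],"delta_rot":[[0,0,0.02],[0,0,0.02],[0,0,0],[0,0,0]]}'; python3 st.py
```

```text
time_s: 7.13
position: [0.5833, -0.2581, 0.1491]
tool_rot: [[0.001, -0.322, 0.947], [-0.0, 0.947, 0.322], [-1.0, -0.001, 0.001]]
ft_force: [-1.1, 2.3, 6.9]
grip_width: 0.0501
[ 0.22844448  0.28584387 -0.06087717] -143.29508549650262 108.7999814182752
time_s: 7.47
position: [0.5831, -0.2577, 0.1491]
tool_rot: [[0.0, -0.36, 0.933], [0.001, 0.933, 0.36], [-1.0, 0.0, 0.0]]
ft_force: [-2.9, 3.5, 7.3]
grip_width: 0.0497
[ 0.62698265  0.51844948 -0.03920188] -145.5809828427808 111.09192753147065
```

```bash
python3 -m pendant '{"travel":[[0,0,0],[0,0,0],[0,0,0],[0,0,0]],"delta_rot":[[0,0,0.03],[0,0,0.03],[0,0,0],[0,0,0]]}'; python3 st.py
```

```text
time_s: 7.8
position: [0.5828, -0.2573, 0.1491]
tool_rot: [[-0.001, -0.415, 0.91], [0.002, 0.91, 0.415], [-1.0, 0.002, 0.0]]
ft_force: [-4.3, 4.6, 9.1]
grip_width: 0.0499
[ 0.95507758  0.77790279 -0.37753547] -148.99991209031012 114.51603833483088
```

The stop is felt at about 136°: torque is building and there is a side load. Ease off about 4° and lift gently.

```bash
python3 -m pendant '{"travel":[[0,0,0],[0,0,0],[0,0,0],[0,0,3],[0,0,3],[0,0,3],[0,0,0]],"delta_rot":[[0,0,-0.03],[0,0,-0.04],[0,0,0],[0,0,0],[0,0,0],[0,0,0],[0,0,0]]}' 45 45; python3 st.py
```

```text
time_s: 8.38
position: [0.5829, -0.258, 0.1575]
tool_rot: [[-0.001, -0.354, 0.935], [0.001, 0.935, 0.354], [-1.0, 0.001, -0.0]]
ft_force: [-2.5, 2.3, 0.6]
grip_width: 0.0491
[ 0.39573145  0.62759924 -0.07873275] -145.23190292955434 110.73184174639374
```

```bash
python3 -m pendant '{"travel":[[0,0,5],[0,0,5],[0,0,5],[0,0,5],[0,0,5],[0,0,5],[0,0,5],[0,0,5],[0,0,8],[0,0,8],[0,0,8],[0,0,8],[0,0,8],[0,0,0],[0,0,0]],"delta_rot":[[0,0,0],[0,0,0],[0,0,0],[0,0,0],[0,0,0],[0,0,0],[0,0,0],[0,0,0],[0,0,0],[0,0,0],[0,0,0],[0,0,0],[0,0,0],[0,0,0],[0,0,0]]}'
python3 - <<'E'
from h import *
m,a=snap("wrist","w5");m2,b=snap("scene","s5")
c=cv2.resize(a[100:400,80:480],(533,400));d=cv2.resize(b[60:200,140:260],None,fx=2.2,fy=400/140)
cv2.imwrite("pics/w5c.png",np.hstack([c,d]))
E
```

```text
time_s: 9.63
position: [0.5832, -0.2583, 0.2377]
tool_rot: [[0.001, -0.355, 0.935], [-0.0, 0.935, 0.355], [-1.0, -0.001, 0.0]]
ft_force: [0.1, -0.6, -1.7]
grip_width: 0.0492
```

View pics/w5c.png

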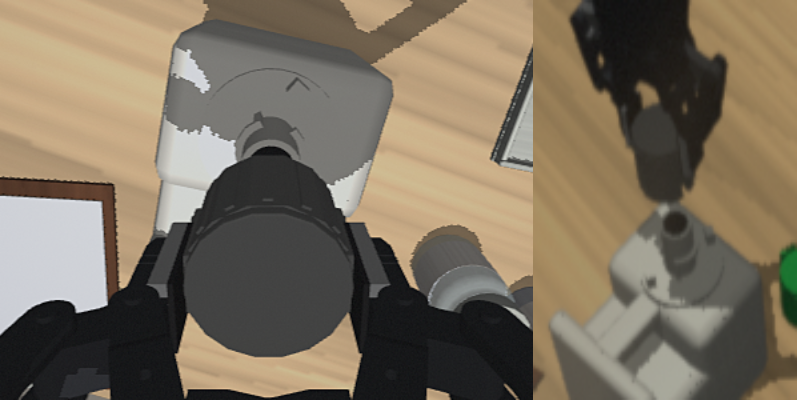

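The cap is clear of the neck and held upright. Move over the tray.

```bash
python3 -m pendant '{"travel":[[-3,8,0],[-5,15,0],[-6,18,0],[-6,18,0],[-7,20,0],[-7,20,0],[-7,20,0],[-7,20,0],[-7,20,0],[-7,20,0],[-7,20,0],[-7,20,0],[-6,16,0],[-4,12,0],[-2,6,0],[0,0,0],[0,0,0]],"delta_rot":[[0,0,0],[0,0,0],[0,0,0],[0,0,0],[0,0,0],[0,0,0],[0,0,0],[0,0,0],[0,0,0],[0,0,0],[0,0,0],[0,0,0],[0,0,0],[0,0,0],[0,0,0],[0,0,0],[0,0,0]]}'
python3 -m pendant '{"travel":[[0,0,-10],[0,0,-18],[0,0,-20],[0,0,-20],[0,0,-20],[0,0,-20],[0,0,-20],[0,0,-20],[0,0,-16],[0,0,-12],[0,0,-10],[0,0,-8],[0,0,0],[0,0,0]],"delta_rot":[[0,0,0],[0,0,0],[0,0,0],[0,0,0],[0,0,0],[0,0,0],[0,0,0],[0,0,0],[0,0,0],[0,0,0],[0,0,0],[0,0,0],[0,0,0],[0,0,0]]}'
python3 - <<'E'
from h import *
m,a=snap("scene","s6");cv2.imwrite("pics/s6c.png",cv2.resize(a[120:300,220:420],None,fx=3,fy=3))
E
```

```text
time_s: 11.15
position: [0.4953, -0.0054, 0.2373]
tool_rot: [[0.0, -0.355, 0.935], [-0.0, 0.935, 0.355], [-1.0, -0.0, 0.0]]
ft_force: [0.4, -0.3, -1.5]
grip_width: 0.049
time_s: 12.32
position: [0.4953, -0.0057, 0.0432]
tool_rot: [[-0.0, -0.355, 0.935], [0.0, 0.935, 0.355], [-1.0, 0.0, -0.0]]
ft_force: [0.3, -0.6, -0.7]
grip_width: 0.0495
```

View pics/s6c.png

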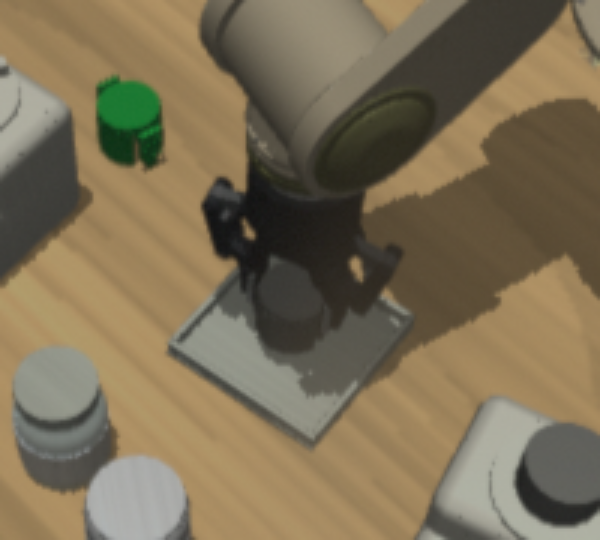

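The cap is above the tray, slightly to the far side because it is still about 20 mm up. I'll lower it in small steps and watch the force.

```bash
python3 -m pendant '{"travel":[[0,0,-5],[0,0,-5],[0,0,-4],[0,0,-2],[0,0,0],[0,0,0]],"delta_rot":[[0,0,0],[0,0,0],[0,0,0],[0,0,0],[0,0,0],[0,0,0]]}'
python3 -m pendant '{"travel":[[0,0,-1],[0,0,-1],[0,0,-1],[0,0,0],[0,0,0]],"delta_rot":[[0,0,0],[0,0,0],[0,0,0],[0,0,0],[0,0,0]]}'
```

```text
time_s: 12.87
position: [0.4951, -0.0052, 0.0273]
tool_rot: [[-0.0, -0.355, 0.935], [0.0, 0.935, 0.355], [-1.0, 0.0, -0.0]]
ft_force: [0.5, -0.9, -0.4]
grip_width: 0.0495
time_s: 13.28
position: [0.4951, -0.0052, 0.0243]
tool_rot: [[-0.0, -0.355, 0.935], [-0.0, 0.935, 0.355], [-1.0, -0.0, -0.0]]
ft_force: [-0.2, -0.3, -0.8]
grip_width: 0.0494
```

```bash
python3 -m pendant '{"travel":[[0,0,-1],[0,0,-0.5],[0,0,0],[0,0,0]],"delta_rot":[[0,0,0],[0,0,0],[0,0,0],[0,0,0]]}'
python3 -m pendant '{"travel":[[0,0,-0.5],[0,0,-0.5],[0,0,0],[0,0,0]],"delta_rot":[[0,0,0],[0,0,0],[0,0,0],[0,0,0]]}'
```

```text
time_s: 13.62
position: [0.4953, -0.0053, 0.0233]
tool_rot: [[0.001, -0.355, 0.935], [-0.0, 0.935, 0.355], [-1.0, -0.0, 0.001]]
ft_force: [-2.5, 0.1, 5.0]
grip_width: 0.0495
time_s: 13.95
position: [0.4953, -0.0052, 0.0232]
tool_rot: [[0.001, -0.355, 0.935], [-0.0, 0.935, 0.355], [-1.0, -0.001, 0.001]]
ft_force: [-4.6, 0.3, 18.0]
grip_width: 0.0495
```

Contact came at the expected height (TCP z 0.023). I'll ease the force and release gradually.

```bash
python3 -m pendant '{"travel":[[0,0,0.5],[0,0,0],[0,0,0],[0,0,0],[0,0,0],[0,0,0]],"delta_rot":[[0,0,0],[0,0,0],[0,0,0],[0,0,0],[0,0,0],[0,0,0]]}' 62 20
python3 -m pendant '{"travel":[[0,0,0],[0,0,0],[0,0,0],[0,0,0],[0,0,0],[0,0,0],[0,0,0],[0,0,0]],"delta_rot":[[0,0,0],[0,0,0],[0,0,0],[0,0,0],[0,0,0],[0,0,0],[0,0,0],[0,0,0]]}' 85
python3 -m pendant '{"travel":[[0,0,5],[0,0,10],[0,0,15],[0,0,20],[0,0,20],[0,0,20],[0,0,20],[0,0,20],[0,0,20],[0,0,20],[0,0,0],[0,0,0]],"delta_rot":[[0,0,0],[0,0,0],[0,0,0],[0,0,0],[0,0,0],[0,0,0],[0,0,0],[0,0,0],[0,0,0],[0,0,0],[0,0,0],[0,0,0]]}'
python3 - <<'E'
from h import *
m,a=snap("wrist","w7");m2,b=snap("scene","s7")
cv2.imwrite("pics/f7.png",np.hstack([cv2.resize(a,(400,300)),cv2.resize(b,(400,300))]))
E
```

```text
time_s: 14.45
position: [0.4951, -0.0052, 0.0221]
tool_rot: [[-0.0, -0.355, 0.935], [0.0, 0.935, 0.355], [-1.0, 0.0, -0.0]]
ft_force: [0.9, -0.2, -0.8]
grip_width: 0.0622
time_s: 15.12
position: [0.4951, -0.0052, 0.0223]
tool_rot: [[0.0, -0.355, 0.935], [-0.0, 0.935, 0.355], [-1.0, -0.0, 0.0]]
ft_force: [0.1, 0.0, -0.2]
grip_width: 0.0851
time_s: 16.12
position: [0.4953, -0.0053, 0.1931]
tool_rot: [[0.002, -0.355, 0.935], [-0.001, 0.935, 0.355], [-1.0, -0.001, 0.002]]
ft_force: [0.3, -0.5, -0.1]
grip_width: 0.085
```

View pics/f7.png

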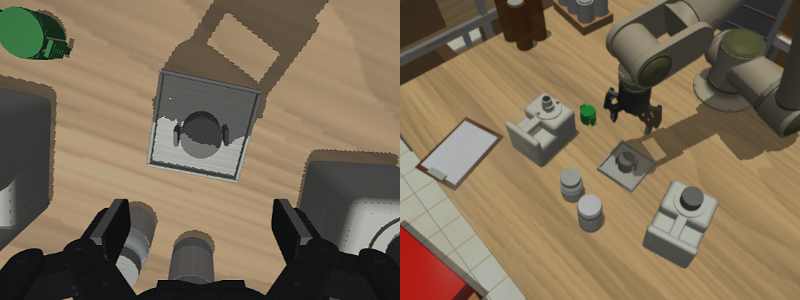

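The cap stands upright near the middle of the tray with its tabs sprung out. The can, jar and other canister are undisturbed, and the gripper is clear. Hand in.

```bash
python3 -c "
from rig import close_job
print(close_job())"
```

```text
the job is handed in; nothing more can be done
None
```

The job is handed in at about 16 s of the 61 s allowed: the cap is off its neck and standing in the steel tray. The hand-in reports no verdict.

**What I did:**
- I squeezed both tabs between the pads.
- I turned the cap counter-clockwise until I felt the stop at about 136°.
- I eased off about 4°, lifted it with little force, and set it down in the tray.

**Last checks:**
- **Placing:** it touched the tray floor at the expected height (tool at z = 0.023 m). The last picture shows it upright near the tray's middle, tabs sprung out.
- **Other objects:** the gripper is clear of everything. The other canister, the can and the jar look unmoved, judged by eye only.

**Disagreements, all small:**
- The finger opening read about 50 mm with the tabs in, against the 52 mm given.
- The two cameras placed the tray centre about 9 mm apart, so I used the average. That is well inside the 45 mm allowed.
- My first move overshot by 30 mm in x, above the canister. I corrected it before descending.

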